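Lock a ring plate into its wash cradle with the hairpin clip

ROBOT

A 6-joint arm with a two-finger parallel gripper is mounted at the origin on a cart in front of the work surface, level with it; the furniture and walls round the work are solid. World frame = base frame: x ahead of the robot, y to its left, z up, the work surface at z = 0. Lengths are in m, angles in rad, forces in N, time in s.
With the tool pointing down it reaches from about 0.275 to 0.75 m from the base axis. Payload 10.2 kg.
Tool frame: the origin (TCP) lies at the very end of the fingers, on their centre line; the grasp point (between the pads) lies 19 mm behind it; x points along the fingers, z is the direction in which the jaws open and shut, and the axes are right-handed (so a half turn about x gives the same grasp; the last joint's range is limited). The gripper opens to 85 mm and grips with 20 to 120 N. Pads are 22 mm wide; open, the fingers measure 114 mm over their backs; the gripper's body (76 mm by 85 mm) begins 54 mm behind the grasp point. The pads swing forward as they close: fully open they stand 13 mm farther back than shut.
Start: joints at [1.074, 0.313, 1.498, -0, 1.331, -0.223], TCP at [0.142, 0.505, 0.231] pointing down, gripper open.
Joint ranges: [-2.94, 2.94], [-0.97, 2.17], [0.19, 2.56], [-1.23, 4.37], [0.02, 3.11], [-2.88, 2.88]. Speed limits (rad/s): [2.39, 2.39, 3.01, 3.14, 3.14, 3.14].

INTERFACE

Orientations are given as a unit quaternion [x, y, z, w].
In Python, from workcell import ctrl gives the robot as it stands.
- The arm moves only by the shell command python3 -m creep 'ROWS' [FORCE]. ROWS is JSON, a list of rows, each an object with "grip": the finger opening in m, from 0 to 0.0854; "xyz": the shift along the tool's x, y, z in m, a list of three; "twist": the turn about the tool's x in rad. A call has 1 to 12 rows; each row is the pose to reach, as a shift and turn from the pose commanded when the call began, along the tool's axes at that moment; what a row does not reach only later rows make up. A row lasts 1/12 s, in which the tool goes at most 41.7 mm and 7.16 degrees, less where a joint would pass 70% of its speed; a pose out of reach is approached as far as the arm can. A call with a gripper value outside its range is refused whole. The fingers move at their own pace and stop on an object; FORCE is the grip in N (left out, the last holds). Time passes only in rows, so rows that repeat a pose let the fingers close. It gives the time, the measured TCP pose, the force and the opening at its end, in the units of the state.
- ctrl.state(): the state, without advancing time (a new reading comes with each control period).
- ctrl.get_image(name): name is "scene" or "top" or "wrist"; returns a dict with "image" (400x640x3 uint8, red, green, blue), "fx", "fy", "cx", "cy" (pixels), "k1" (the pictures are not rectified: a ray, as slopes to the right and down, at radius r is drawn at 1 + k1 r^2 times it, then the intrinsics apply), "camera_from_world" (4x4, takes a point from world to camera coordinates); the wrist camera has in their place "T_tool_cam" (4x4, takes a point from camera to tool coordinates, whose origin is the TCP and whose axes are the tool frame's). Camera axes: x right, y down, z forward; pixel columns grow to the right and rows downward; lengths in m; the calibration is good to about 2 mm. A picture is of the moment at which its call begins: read the wrist's pose just before it. There is no depth.
- ctrl.job_done(): hands the job in, once; it reports no verdict.
Trained networks look in the newest picture that a camera, given by its name, has taken for a name from the list of things; names that differ only in an ending like _2 or _b are one class to them, and where a whole thing is asked for, a point or a joint stands for the part that bears it (a point fixed in the world has none). Each returns a list of dicts, best first, with "conf" (0 to 1); they miss things now and then, are a little off and sometimes report something else, mostly with a low value. They report only what shows in the picture. A call takes as long as a camera call.
- ctrl.outline_of(camera, label): "pixels" (400x640 bool, what is visible of it) and "extent" ([left, top, right, bottom] in pixels, round what is visible of it).
- ctrl.landmark_of(camera, label): "point" ([column, row] in pixels: a listed point, or the origin of a listed thing).
The state is a dict: "clock": time; "qpos": joint angles; "dq": joint speeds; "effort": joint torques, N m; "tcp_pos": TCP position; "tool_rot": TCP orientation; "contact_force": force on the tool from outside, world axes, zero at the start; "moment": the same for the moment, N m; "grip_width": finger opening in m.
Only numpy, scipy, OpenCV 4.12 (cv2) and the standard library are available. Lean on these libraries where they do the work, as an engineer would, in place of code of your own. Each camera call takes 0.05 s, during which the arm holds its last target. There are 200 camera calls.

TASK

Load the black ring plate that lies on the bench into the white wash cradle and lock it in for the ultrasonic bath: tuck one edge of the plate under the steel lip, lower it flat onto the floor of the recess, then push the straight leg of the red-handled hairpin clip from outside through the cross hole of the steel stud, over the plate's rim, until the bow of its sprung leg snaps round the shank. Leave the other things on the bench standing where they are.

Things in the scene. Friction and masses are not known exactly. Their poses are not given: they have to be found in the camera images.
- ring_plate: Black ring plate to load: disc, 148 mm diameter, 9 mm thick, 0.28 kg, flat on the bench, in its middle a silvery mushroom knob to pinch from above: cap 22 mm across, 14 to 24 mm above the underside, on a 12 mm neck. Origin: centre of the underside; z up along its axis.
- cradle: White round cradle, fixed; place and yaw vary. Origin: on the bench under the recess's centre; z up; x points from stud to lip, the way the clip is pushed in. Outer radius 87 mm, rim at z = 33 mm (flush with the seated plate). Stud on a white tab 50 mm wide, top z = 20 mm, out to x = -123 mm.
- cell_floor (a point): Centre of the recess's floor, 24 mm above the cradle's origin, axes as the cradle's; the plate's origin belongs here. The recess is round, radius 77.5 mm (3.5 mm clearance round the plate), 9 mm deep.
- lip (a point): Middle of the inner lower edge of the steel lip, a flat bar 58 mm wide (cradle x = 66 to 92 mm, z = 38 to 42 mm, screw heads to 46). It overhangs the recess by 11.5 mm with 14 mm free below it, so the plate cannot go in flat: tilt it 12 to 16 degrees, lip-side edge low, slide that edge under, then level. Axes as the cradle's.
- stud_hole (a point): Centre of the stud's cross hole, on the axis of the upright steel shank (18 mm diameter; cradle x = -98 mm, hole at z = 40 mm, shank top at z = 52 mm). The hole, 8.4 mm in diameter, runs along x; axes as the cradle's.
- clip: Hairpin clip of 5 mm steel wire, 138 mm long, 58 g, flat on the bench. Red grip over its neck: 34 (x) x 28 (y) x 16 mm high, flat sides at y = +-14 mm to pinch from above. Origin: centre of the grip's underside, level with the wires' underside; z up. Straight leg: along +x from the grip at y = 0, z = 2.5 mm, tapered tip at x = 103 mm; loop behind to x = -35 mm.
- clip_bow_mid (a point): Point on the straight leg's axis at the middle of the bow (clip frame x = 58, z = 2.5 mm); with the clip home it is at the centre of the stud's hole. Let go, the clip may sag a few degrees.
- clip_bow (a joint): Opening (rad) of the sprung leg, beside the straight one on its +y side: bow at x = 49 to 67 mm, narrow throat at 68 to 71 mm, flared tip (y = 15 mm) at 92 mm. 0 at rest; about 0.07 as the throat rides over the shank; under 0.035 once the bow has snapped round it and the clip is let go. Pushing home takes some 4 to 10 N along x.
- loupe: Bystander: black standing loupe, 40 mm across and 40 mm high. Origin: centre of its underside.
- weight_0: Bystander: brass-coloured knob weight, 36 mm across and 46 mm high. Origin: centre of its underside.
- dropper_0: Bystander: brown dropper bottle with a white top, 30 mm across and 92 mm high. Origin: centre of its underside.
- bottle_left_1: Bystander: clear wash bottle, 67 mm across and 245 mm high. Origin: centre of its underside.

How it is judged:
By the outcome, as a careful person would: the job done as asked, in the order asked, and still so for the second after the job is handed in, with the robot touching nothing.
It also fails if it takes over 64 s, if anything falls off the work surface, if the arm or the gripper's body presses on something with over 40 N, if the wrist force passes 120 N, or if a joint passes its speed limit or range.

## Working session

There is one attempt and no reset: what is moved stays moved. The work goes in short steps, Python scripts to look and compute and a shell command to move; the robot and the scene stay as the last step left them, time stands still between calls to the robot, and variables do not carry over. Pictures are saved under pics/ and viewed, about 8 in all and at most 12, crops included, and the job is handed in when it is done.

```bash
mkdir -p pics; cat > h.py <<'E'
import numpy as np, cv2
from workcell import ctrl
from scipy.spatial.transform import Rotation as R
def pose():
    s=ctrl.state(); T=np.eye(4); T[:3,:3]=R.from_quat(s['tool_rot']).as_matrix(); T[:3,3]=s['tcp_pos']; return T,s
def cam(n):
    T,_=pose(); d=ctrl.get_image(n)
    W=T@d['T_tool_cam'] if n=='wrist' else np.linalg.inv(d['camera_from_world'])
    return d,W
def ray(d,W,p):
    q=np.array([(p[0]-d['cx'])/d['fx'],(p[1]-d['cy'])/d['fy']]); u=q.copy()
    for _ in range(20): u=q/(1+d['k1']*(u@u))
    v=W[:3,:3]@np.r_[u,1]; return W[:3,3],v
def atz(d,W,p,z):
    o,v=ray(d,W,p); return o+v*(z-o[2])/v[2]
def proj(d,W,P):
    c=np.linalg.inv(W)@np.r_[P,1]; u=c[:2]/c[2]; u=u*(1+d['k1']*(u@u)); return np.array([u[0]*d['fx']+d['cx'],u[1]*d['fy']+d['cy']])
def save(d,f): cv2.imwrite('pics/'+f,d['image'][:,:,::-1])
def go(target,jaw=None):
    "tool-axis shift (and twist to bring tool z to world yaw `jaw`, mod pi)"
    T,s=pose(); sh=T[:3,:3].T@(np.array(target)-T[:3,3]); tw=None
    if jaw is not None:
        v=T[:3,:3].T@np.array([np.cos(jaw),np.sin(jaw),0]); tw=np.arctan2(-v[1],v[2]); tw=[(tw+np.pi/2)%np.pi-np.pi/2]; tw.append(tw[0]-np.sign(tw[0])*np.pi)
    print('shift',sh.round(4),'twist',np.round(tw,3) if tw else None,'q6',round(s['qpos'][5],2))
E
python3 - <<'E'
from h import *
T,s=pose(); print(s); print(T.round(3))
for n in('scene','top','wrist'):
    d,W=cam(n); save(d,n+'0.png'); print(n,W[:3,3].round(3),d['k1'],d['fx'])
    for l,z in [('ring_plate',0),('cradle',0),('cell_floor',.024),('lip',.038),('stud_hole',.04),('clip',0),('clip_bow_mid',.0025),('loupe',0),('weight_0',0),('dropper_0',0),('bottle_left_1',0)]:
        r=ctrl.landmark_of(n,l)
        for k in r[:2]: print(l,np.round(k['point']),round(k['conf'],2),atz(d,W,k['point'],z).round(4))
E
```

```text
{'clock': 0.0, 'qpos': array([ 1.07359911e+00,  3.13434908e-01,  1.49843504e+00,  1.34134637e-05,
        1.33101068e+00, -2.23409436e-01]), 'dq': array([ 7.39340363e-05,  2.28850791e-04, -1.69478422e-03, -1.45956695e-03,
        8.50327247e-04, -1.36286335e-03]), 'effort': array([ 2.92944105e-04, -4.12267220e+01, -2.59746587e+01, -1.52789680e-04,
        4.13042813e-03,  5.21182670e-06]), 'tcp_pos': array([0.14183627, 0.50520892, 0.23074357]), 'tool_rot': array([-0.42727158,  0.563973  ,  0.42690437,  0.56313952]), 'contact_force': array([0.01140784, 0.88098371, 0.43328603]), 'moment': array([-0.01396504,  0.05039258,  0.00712159]), 'grip_width': 0.08557921569825185}
[[-0.001 -0.963  0.27   0.142]
 [-0.001  0.27   0.963  0.505]
 [-1.     0.    -0.001  0.231]
 [ 0.     0.     0.     1.   ]]
scene [-0.024 -0.815  0.737] -0.028629470568318764 500.5412880307189
cradle [336. 224.] 0.83 [ 0.6217 -0.2796  0.    ]
cell_floor [334. 216.] 0.96 [ 0.6204 -0.2757  0.024 ]
cell_floor [340. 189.] 0.54 [ 0.7028 -0.2209  0.024 ]
lip [299. 184.] 0.34 [ 0.6363 -0.1516  0.038 ]
stud_hole [312. 238.] 0.
[... 508 characters left out ...]
51  0.    ]
cradle [321. 188.] 0.88 [ 0.6271 -0.2768  0.    ]
cell_floor [321. 187.] 0.72 [ 0.6249 -0.2763  0.024 ]
lip [312. 154.] 0.76 [ 0.6883 -0.2535  0.038 ]
lip [248. 164.] 0.41 [ 0.6565 -0.1268  0.038 ]
stud_hole [331. 236.] 0.77 [ 0.5247 -0.3031  0.04  ]
clip [272. 276.] 0.56 [ 0.4411 -0.1927  0.    ]
clip_bow_mid [241. 272.] 0.82 [ 0.4423 -0.1302  0.0025]
loupe [282. 132.] 0.81 [ 0.7432 -0.185  -0.    ]
weight_0 [247. 138.] 0.56 [ 0.7237 -0.1115  0.    ]
dropper_0 [244. 164.] 0.77 [ 0.6673 -0.1113  0.    ]
bottle_left_1 [405. 178.] 0.85 [ 0.662  -0.4496  0.    ]
bottle_left_1 [246. 141.] 0.59 [ 0.7179 -0.1113  0.    ]
wrist [0.077 0.525 0.375] -0.00953753733409745 313.10777021173294
```

View pics/top0.png

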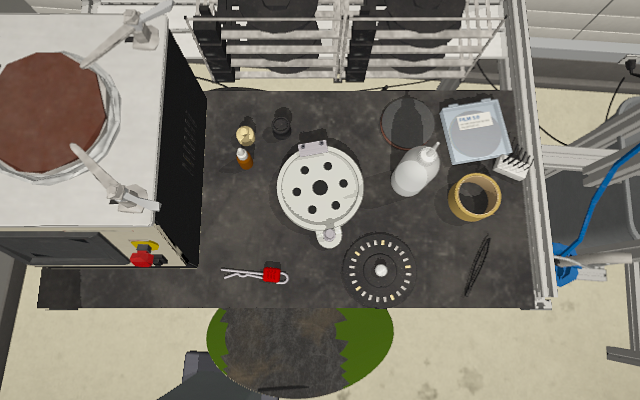

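View pics/scene0.png

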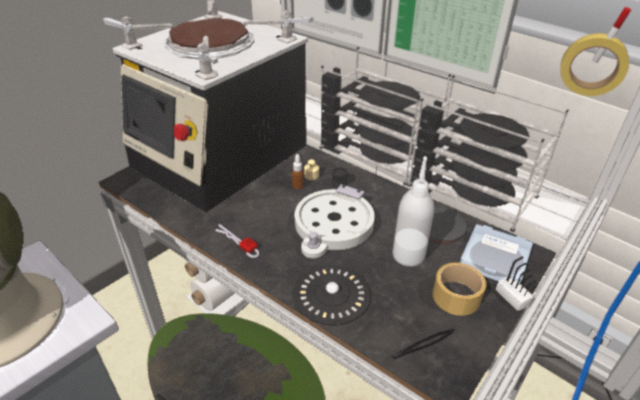

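The top picture shows the plate at (380,270), the cradle at (320,187) with its lip at (312,147) and stud at (329,237). The clip grip is at (272,275), with the tip pointing left at (222,271), and the wash bottle is at (412,170). The scene view agrees.

```bash
python3 - <<'E'
from h import *
go([.473,-.405,.2],np.radians(105))
E
```

```text
shift [ 0.0313 -0.5649 -0.7871] twist [-0.536  2.606] q6 -0.22
```

```bash
G='{"grip":0.085,"xyz":[0.0,-0.282,-0.394],"twist":-0.268}'; python3 -m creep '[{"grip":0.085,"xyz":[0.0,-0.282,-0.394],"twist":-0.268},{"grip":0.085,"xyz":[0.0,-0.282,-0.394],"twist":-0.268},{"grip":0.085,"xyz":[0.0,-0.282,-0.394],"twist":-0.268},{"grip":0.085,"xyz":[0.0,-0.282,-0.394],"twist":-0.268},{"grip":0.085,"xyz":[0.0,-0.282,-0.394],"twist":-0.268},{"grip":0.085,"xyz":[0.0,-0.282,-0.394],"twist":-0.268},{"grip":0.085,"xyz":[0.0,-0.282,-0.394],"twist":-0.268},{"grip":0.085,"xyz":[0.0,-0.282,-0.394],"twist":-0.268},{"grip":0.085,"xyz":[0.0,-0.282,-0.394],"twist":-0.268},{"grip":0.085,"xyz":[0.0,-0.282,-0.394],"twist":-0.268},{"grip":0.085,"xyz":[0.0,-0.282,-0.394],"twist":-0.268},{"grip":0.085,"xyz":[0.0,-0.282,-0.394],"twist":-0.268}]'
python3 - <<'E'
from h import *
T,s=pose(); print(s['clock'],s['qpos'].round(2))
go([.473,-.405,.2],np.radians(105))
E
```

```text
clock: 2.8
tcp_pos: [0.3073, 0.0472, 0.2317]
tool_rot: [-0.499, 0.502, 0.498, 0.502]
contact_force: [0.8, 1.2, -0.2]
grip_width: 0.0849
2.8 [-0.23 -0.19  2.04 -0.    1.3  -1.79]
shift [ 0.0322 -0.169  -0.4509] twist [-0.269  2.872] q6 -1.79
```

```bash
python3 -m creep '[{"grip":0.085,"xyz":[0.0,-0.169,-0.451],"twist":2.872},{"grip":0.085,"xyz":[0.0,-0.169,-0.451],"twist":2.872},{"grip":0.085,"xyz":[0.0,-0.169,-0.451],"twist":2.872},{"grip":0.085,"xyz":[0.0,-0.169,-0.451],"twist":2.872},{"grip":0.085,"xyz":[0.0,-0.169,-0.451],"twist":2.872},{"grip":0.085,"xyz":[0.0,-0.169,-0.451],"twist":2.872},{"grip":0.085,"xyz":[0.0,-0.169,-0.451],"twist":2.872},{"grip":0.085,"xyz":[0.0,-0.169,-0.451],"twist":2.872},{"grip":0.085,"xyz":[0.0,-0.169,-0.451],"twist":2.872},{"grip":0.085,"xyz":[0.0,-0.169,-0.451],"twist":2.872},{"grip":0.085,"xyz":[0.0,-0.169,-0.451],"twist":2.872},{"grip":0.085,"xyz":[0.0,-0.169,-0.451],"twist":2.872}]'
python3 - <<'E'
from h import *
T,s=pose(); print(s['clock'],s['qpos'].round(2)); print(T.round(3))
d,W=cam('wrist'); save(d,'w1.png')
for l,z in [('cell_floor',.024),('lip',.038),('stud_hole',.04),('clip',0),('clip_bow_mid',.0025),('ring_plate',0)]:
    for k in ctrl.landmark_of('wrist',l)[:1]: print(l,np.round(k['point']),round(k['conf'],2),atz(d,W,k['point'],z).round(4))
E
```

```text
clock: 3.8
tcp_pos: [0.4736, -0.4056, 0.2303]
tool_rot: [-0.02, 0.707, 0.02, 0.707]
contact_force: [-0.5, 0.4, 0.1]
grip_width: 0.0852
3.8 [-0.9   0.54  1.17 -0.    1.43 -0.95]
[[-0.    -0.057  0.998  0.474]
 [-0.     0.998  0.057 -0.406]
 [-1.    -0.    -0.     0.23 ]
 [ 0.     0.     0.     1.   ]]
cell_floor [469.  56.] 0.72 [ 0.622  -0.2722  0.024 ]
lip [545.  37.] 0.89 [ 0.6873 -0.2525  0.038 ]
stud_hole [379.  78.] 0.62 [ 0.5284 -0.3007  0.04  ]
ring_plate [315. 172.] 0.79 [ 0.4697 -0.4063  0.    ]
```

View pics/w1.png

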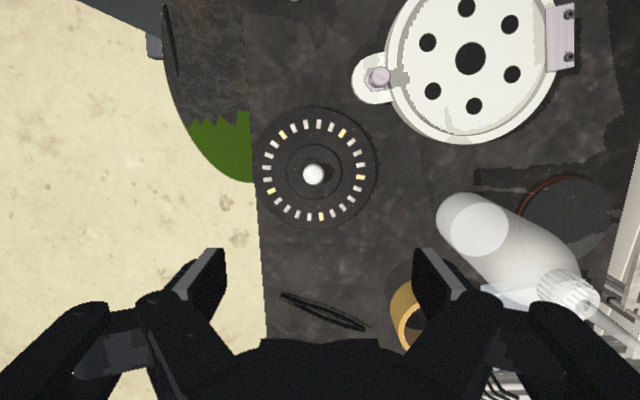

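The wrist view shows the knob at (313,174), the cradle centre hole at (470,58), the stud top at (376,77) and the lip at about (560,38). Next I refine these positions.

```bash
cat > m.py <<'E'
from h import *
def blob(d,p,r,f):
    g=cv2.cvtColor(d['image'],cv2.COLOR_RGB2GRAY); x,y=p
    m=np.zeros(g.shape,np.uint8); m[y-r:y+r+1,x-r:x+r+1]=f(g[y-r:y+r+1,x-r:x+r+1])
    n,l,st,c=cv2.connectedComponentsWithStats(m); i=1+np.argmax(st[1:,4]); return c[i],st[i]
E
python3 - <<'E'
from m import *
for n in('wrist','top'):
    d,W=cam(n); P={'wrist':[(313,174),(470,58)],'top':[(381,270),(320,187)]}[n]
    c,st=blob(d,P[0],18 if n=='wrist' else 10,lambda a:a>120); print(n,'knob',c,st,atz(d,W,c,.022).round(4))
    c,st=blob(d,P[1],22 if n=='wrist' else 11,lambda a:a<90); print('chole',c,st,atz(d,W,c,.024).round(4))
    for l,z in(('ring_plate',.009),('cradle',.033)):
        o=ctrl.outline_of(n,l)
        if o:
            m=o[0]['pixels'].astype(np.uint8); h=max(cv2.findContours(m,0,1)[0],key=cv2.contourArea)[:,0]
            w=np.array([atz(d,W,p,z)[:2] for p in h]); (cx,cy),r=cv2.minEnclosingCircle((w*1000).astype(np.float32)); print(l,o[0]['conf'],o[0]['extent'],cx,cy,r)
            if l=='cradle':  # robust circle of known radius 87
                from scipy.optimize import least_squares
                s=least_squares(lambda q:np.hypot(*(w*1000-q).T)-87,[624,-275],loss='soft_l1',f_scale=2); print('fit87',s.x)
    for l,z in [('lip',.038),('stud_hole',.04)]:
        for k in ctrl.landmark_of(n,l)[:1]: print(l,np.round(k['point']),round(k['conf'],2),atz(d,W,k['point'],z).round(4))
    if n=='wrist': im=cv2.resize(d['image'][0:170,300:620],None,fx=2.5,fy=2.5,interpolation=2); cv2.imwrite('pics/c1.png',im[:,:,::-1])
E
```

```text
wrist knob [312.48942598 177.52870091] [303 168  20  20 331] [ 0.4672 -0.405   0.022 ]
chole [469.57596685  64.63950276] [455  49  30  32 724] [ 0.6235 -0.2738  0.024 ]
ring_plate 0.71 [252.0, 110.3, 375.9, 233.2] 467.2070007324219 -404.50390625 73.99127960205078
cradle 0.65 [350.8, 3.3, 571.7, 148.7] 611.4276733398438 -275.376708984375 113.76052856445312
fit87 [ 620.64628514 -277.89948838]
lip [542.  46.] 0.96 [ 0.6859 -0.254   0.038 ]
stud_hole [381.  79.] 0.57 [ 0.5296 -0.2963  0.04  ]
top knob [377.64502165 272.17316017] [371 261  16  20 231] [ 0.4629 -0.3994  0.022 ]
chole [319.74860335 187.16759777] [313 180  15  15 179] [ 0.6236 -0.2743  0.024 ]
ring_plate 0.75 [360.1, 232.8, 396.8, 298.3] 485.409423828125 -412.06451416015625 55.88226318359375
cradle 0.66 [277.7, 141.5, 365.9, 239.8] 616.2957763671875 -276.7529296875 104.988525390625
fit87 [ 621.46995312 -273.8263241 ]
lip [313. 154.] 0.74 [ 0.6883 -0.2556  0.038 ]
stud_hole [331. 232.] 0.56 [ 0.531  -0.3029  0.04  ]
```

View pics/c1.png

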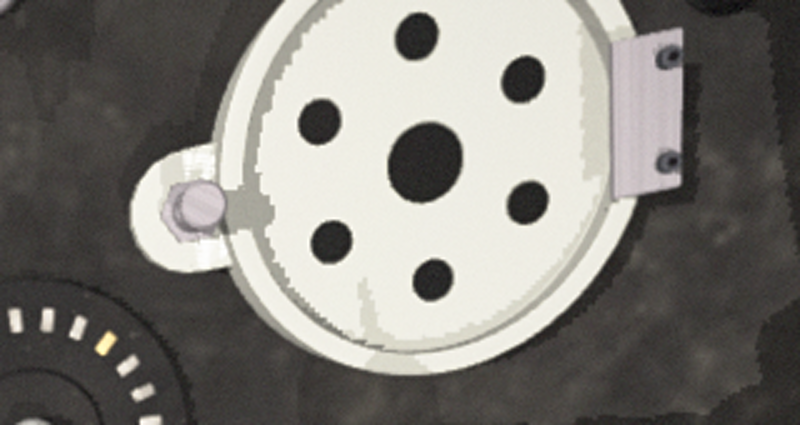

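Crop: stud top at px (380,81.2), lip top inner edge from (544.8,17) to (546.8,79), centre hole at (470,65). The plate outline circle fits R = 74.0 mm, which matches.

```bash
python3 - <<'E'
from h import *
T,s=pose(); print(s['clock'],T.round(4))
d,W=cam('wrist'); c=atz(d,W,(469.6,64.6),.024)[:2]
S=atz(d,W,(380,81.2),.052)[:2]; a=atz(d,W,(544.8,17),.042)[:2]; b=atz(d,W,(546.8,79),.042)[:2]; L=(a+b)/2
print(c,S,L,a-b,np.hypot(*(a-b)),np.hypot(*(c-S)),np.hypot(*(L-c)))
for v in(c-S,L-c,L-S): print(np.degrees(np.arctan2(v[1],v[0])))
v=a-b; print(np.degrees(np.arctan2(v[1],v[0]))-90)
go([.4672,-.405,.06],np.radians(105))
E
```

```text
4.65 [[-0.     -0.0651  0.9979  0.4733]
 [ 0.      0.9979  0.0651 -0.4021]
 [-1.      0.     -0.      0.2313]
 [ 0.      0.      0.      1.    ]]
[ 0.62340708 -0.27498701] [ 0.52695853 -0.30038681] [ 0.68768516 -0.2583975 ] [-0.0160824   0.05486228] 0.05717091265466101 0.0997370154093312 0.06638435559569991
14.753895459825385
14.471650158534716
14.641106459841767
16.338042894740582
shift [ 0.1713 -0.0025 -0.0063] twist [ 1.374 -1.768] q6 -0.96
```

```bash
python3 -m creep '[{"grip":0.06,"xyz":[0.02,-0.0025,-0.0063],"twist":0.125},{"grip":0.06,"xyz":[0.05,-0.0025,-0.0063],"twist":0.25},{"grip":0.06,"xyz":[0.08,-0.0025,-0.0063],"twist":0.375},{"grip":0.06,"xyz":[0.11,-0.0025,-0.0063],"twist":0.5},{"grip":0.06,"xyz":[0.14,-0.0025,-0.0063],"twist":0.625},{"grip":0.06,"xyz":[0.171,-0.0025,-0.0063],"twist":0.75},{"grip":0.06,"xyz":[0.171,-0.0025,-0.0063],"twist":0.875},{"grip":0.06,"xyz":[0.171,-0.0025,-0.0063],"twist":1.0},{"grip":0.06,"xyz":[0.171,-0.0025,-0.0063],"twist":1.125},{"grip":0.06,"xyz":[0.171,-0.0025,-0.0063],"twist":1.25},{"grip":0.06,"xyz":[0.171,-0.0025,-0.0063],"twist":1.379},{"grip":0.06,"xyz":[0.171,-0.0025,-0.0063],"twist":1.379}]'
python3 - <<'E'
from m import *
go([.4672,-.405,.011],np.radians(104.7))
d,W=cam('wrist'); save(d,'w2.png'); go([.4672,-.405,.011],np.radians(104.7))
c=proj(d,W,[.4672,-.405,.022]);print(c)
try: c,st=blob(d,tuple(int(v) for v in c),40,lambda a:a>150); print(c,st,atz(d,W,c,.022))
except Exception as e: print(e)
E
```

```text
clock: 5.7
tcp_pos: [0.4672, -0.405, 0.0603]
tool_rot: [0.433, 0.559, -0.433, 0.559]
contact_force: [0.1, 0.2, -0.6]
grip_width: 0.0601
shift [ 0.0493 -0.     -0.    ] twist [-0.004  3.137] q6 0.42
shift [ 0.0493 -0.     -0.    ] twist [ 2.00e-03 -3.14e+00] q6 0.41
[320.26592974 227.38571786]
[320.13875124 226.88999009] [ 302  209   38   35 1009] [ 0.46749543 -0.40484233  0.022     ]
```

View pics/w2.png

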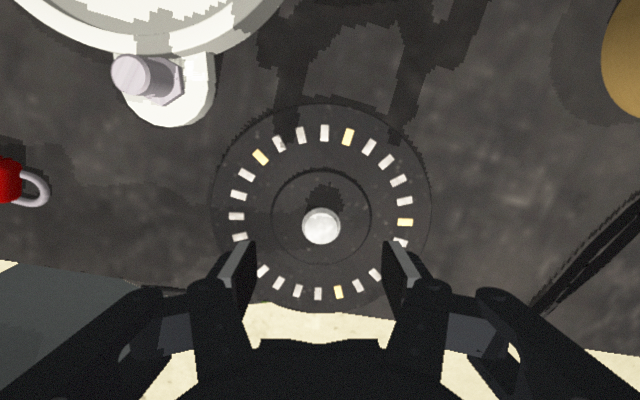

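The knob is at (320,227), on the prediction and midway between the fingers. Lower and pinch.

```bash
python3 -m creep '[{"grip":0.06,"xyz":[0.025,0,0],"twist":0},{"grip":0.06,"xyz":[0.04,0,0],"twist":0},{"grip":0.06,"xyz":[0.049,0,0],"twist":0},{"grip":0.06,"xyz":[0.049,0,0],"twist":0},{"grip":0.012,"xyz":[0.049,0,0],"twist":0},{"grip":0.012,"xyz":[0.049,0,0],"twist":0},{"grip":0.012,"xyz":[0.049,0,0],"twist":0},{"grip":0.012,"xyz":[0.049,0,0],"twist":0},{"grip":0.012,"xyz":[0.049,0,0],"twist":0},{"grip":0.012,"xyz":[0.049,0,0],"twist":0},{"grip":0.012,"xyz":[0.049,0,0],"twist":0}]' 40
```

```text
clock: 6.67
tcp_pos: [0.4677, -0.4055, 0.0126]
tool_rot: [0.432, 0.559, -0.432, 0.561]
contact_force: [-0.3, 1.3, 6.5]
grip_width: 0.0198
```

The tips press on the plate (6.5 N up), which would block tilting. I re-grip a little higher.

```bash
python3 -m creep '[{"grip":0.035,"xyz":[0,0,0],"twist":0},{"grip":0.035,"xyz":[0,0,0],"twist":0},{"grip":0.035,"xyz":[-0.004,0,0],"twist":0},{"grip":0.012,"xyz":[-0.004,0,0],"twist":0},{"grip":0.012,"xyz":[-0.004,0,0],"twist":0},{"grip":0.012,"xyz":[-0.004,0,0],"twist":0},{"grip":0.012,"xyz":[-0.004,0,0],"twist":0},{"grip":0.012,"xyz":[-0.004,0,0],"twist":0}]' 40
```

```text
clock: 7.33
tcp_pos: [0.4674, -0.4054, 0.0161]
tool_rot: [0.432, 0.559, -0.432, 0.56]
contact_force: [-2.1, 0.7, 4.6]
grip_width: 0.0194
```

```bash
cat >> h.py <<'E'
YAW=np.radians(14.7); C0=np.array([.6234,-.2746])
def cr(x,y=0,z=0): return np.r_[C0+np.array([[np.cos(YAW),-np.sin(YAW)],[np.sin(YAW),np.cos(YAW)]])@[x,y],z]
def incr():
    T,s=pose(); d=T[:2,3]-C0; c,n=np.cos(YAW),np.sin(YAW)
    f=s['contact_force']; print('t',round(s['clock'],2),'cradle TCP mm',np.round(1000*np.r_[c*d[0]+n*d[1],-n*d[0]+c*d[1],T[2,3]],1),'F',np.round([c*f[0]+n*f[1],-n*f[0]+c*f[1],f[2]],1),'w',round(s['grip_width'],4))
E
python3 -m creep '[{"grip":0.012,"xyz":[-0.02,0,0],"twist":0},{"grip":0.012,"xyz":[-0.05,0,0],"twist":0},{"grip":0.012,"xyz":[-0.08,0,0],"twist":0},{"grip":0.012,"xyz":[-0.08,0,0],"twist":0},{"grip":0.012,"xyz":[-0.08,0,0],"twist":0}]'
python3 - <<'E'
from h import *
incr(); go(cr(-.042,0,.096),YAW+np.pi/2)
E
```

```text
clock: 7.75
tcp_pos: [0.4674, -0.4053, 0.0962]
tool_rot: [0.432, 0.559, -0.432, 0.561]
contact_force: [0.2, -0.3, -3.3]
grip_width: 0.0194
t 7.75 cradle TCP mm [-184.   -86.8   96.2] F [ 0.1 -0.3 -3.3] w 0.0194
shift [ 0.0002  0.142  -0.0868] twist [ 0.    -3.141] q6 0.41
```

```bash
python3 -m creep '[{"grip":0.012,"xyz":[0,0.02,-0.0122],"twist":0},{"grip":0.012,"xyz":[0,0.045,-0.0275],"twist":0},{"grip":0.012,"xyz":[0,0.07,-0.043],"twist":0},{"grip":0.012,"xyz":[0,0.095,-0.058],"twist":0},{"grip":0.012,"xyz":[0,0.12,-0.0735],"twist":0},{"grip":0.012,"xyz":[0,0.135,-0.0825],"twist":0},{"grip":0.012,"xyz":[0,0.142,-0.0868],"twist":0},{"grip":0.012,"xyz":[0,0.142,-0.0868],"twist":0},{"grip":0.012,"xyz":[0,0.142,-0.0868],"twist":0}]'
python3 - <<'E'
from h import *
incr(); d,W=cam('wrist'); save(d,'w3.png')
E
```

```text
clock: 8.5
tcp_pos: [0.5817, -0.2853, 0.0941]
tool_rot: [0.432, 0.561, -0.432, 0.559]
contact_force: [-0.6, 0.1, -3.1]
grip_width: 0.0196
t 8.5 cradle TCP mm [-43.1   0.3  94.1] F [-0.5  0.2 -3.1] w 0.0196
```

View pics/w3.png

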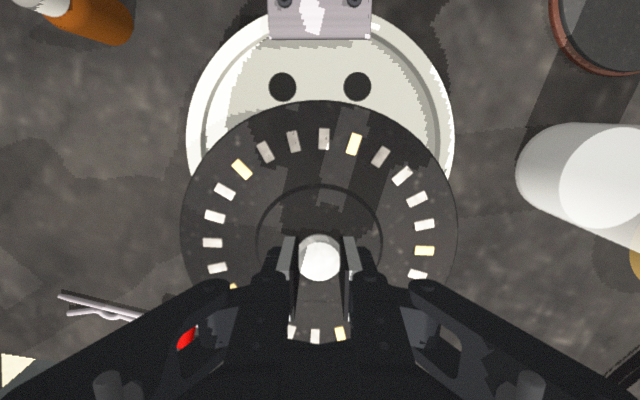

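The picture shows the plate centred on the lip axis (both near column 320) and held level between the pads at (320,258). Now tilt it by lowering its rear edge on the stud top.

```bash
python3 -m creep '[{"grip":0.012,"xyz":[0.015,0,0],"twist":0},{"grip":0.012,"xyz":[0.024,0,0],"twist":0},{"grip":0.012,"xyz":[0.026,0,0],"twist":0},{"grip":0.012,"xyz":[0.028,0,0],"twist":0},{"grip":0.012,"xyz":[0.030,0,0],"twist":0},{"grip":0.012,"xyz":[0.032,0,0],"twist":0},{"grip":0.012,"xyz":[0.032,0,0],"twist":0}]'
python3 -c "
from h import *
incr()"
```

```text
clock: 9.13
tcp_pos: [0.5828, -0.2852, 0.0637]
tool_rot: [0.432, 0.559, -0.432, 0.56]
contact_force: [-0.4, -1.0, -0.5]
grip_width: 0.0194
t 9.13 cradle TCP mm [-42.    0.   63.7] F [-0.6 -0.8 -0.5] w 0.0194
```

```bash
python3 -m creep '[{"grip":0.012,"xyz":[0.002,0,0],"twist":0},{"grip":0.012,"xyz":[0.004,0,0],"twist":0},{"grip":0.012,"xyz":[0.006,0,0],"twist":0},{"grip":0.012,"xyz":[0.0065,0,0],"twist":0},{"grip":0.012,"xyz":[0.0065,0,0],"twist":0}]'
python3 - <<'E'
from h import *
incr(); d,W=cam('scene'); save(d,'s3.png'); im=cv2.resize(d['image'][130:280,230:430],None,fx=4,fy=4,interpolation=2); cv2.imwrite('pics/s3c.png',im[:,:,::-1])
E
```

```text
clock: 9.55
tcp_pos: [0.5829, -0.285, 0.057]
tool_rot: [0.432, 0.56, -0.432, 0.56]
contact_force: [4.2, 0.5, 2.3]
grip_width: 0.0194
t 9.55 cradle TCP mm [-41.9   0.2  57. ] F [ 4.2 -0.5  2.3] w 0.0194
```

View pics/s3c.png

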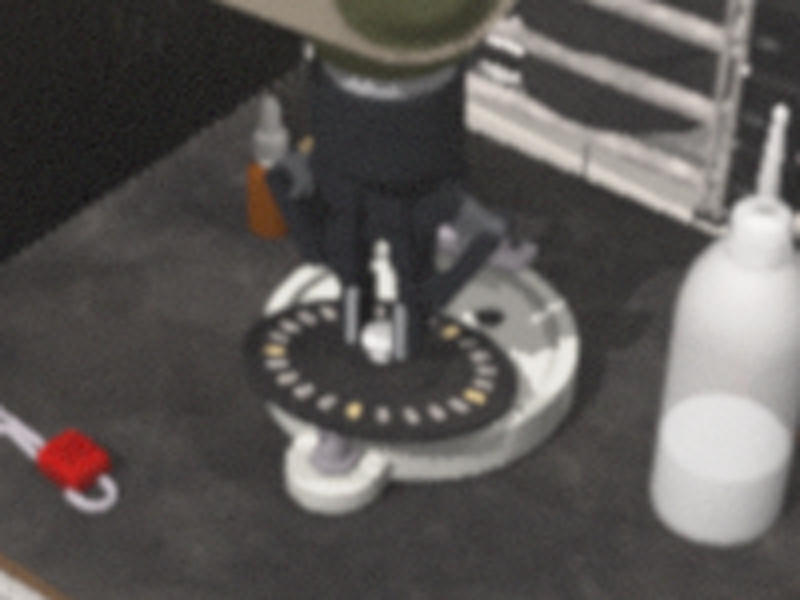

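The plate's rear edge now rests on the stud top and it is tilted with the lip side low. Next: lift a touch, bring it forward to just short of the lip, and lower.

```bash
python3 -m creep '[{"grip":0.012,"xyz":[-0.006,0,0],"twist":0},{"grip":0.012,"xyz":[-0.006,0.010,0],"twist":0},{"grip":0.012,"xyz":[-0.006,0.022,0],"twist":0},{"grip":0.012,"xyz":[-0.006,0.030,0],"twist":0},{"grip":0.012,"xyz":[-0.006,0.034,0],"twist":0},{"grip":0.012,"xyz":[-0.006,0.034,0],"twist":0},{"grip":0.012,"xyz":[-0.003,0.034,0],"twist":0},{"grip":0.012,"xyz":[-0.001,0.034,0],"twist":0},{"grip":0.012,"xyz":[0.000,0.034,0],"twist":0},{"grip":0.012,"xyz":[0.000,0.034,0],"twist":0}]'
python3 - <<'E'
from h import *
incr(); d,W=cam('wrist'); save(d,'w4.png')
E
```

```text
clock: 10.43
tcp_pos: [0.6149, -0.2764, 0.0563]
tool_rot: [0.432, 0.56, -0.432, 0.559]
contact_force: [0.1, -0.4, -3.5]
grip_width: 0.0198
t 10.43 cradle TCP mm [-8.7  0.4 56.3] F [-0.  -0.4 -3.5] w 0.0198
```

View pics/w4.png

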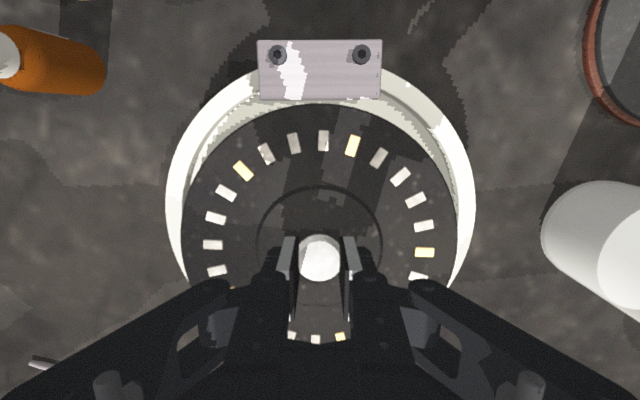

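The front edge of the plate is at row 103 and the lip's inner edge at row 98. The plate is still just short of the lip and centred. I compute the tilt from this.

```bash
python3 - <<'E'
from h import *
incr(); d,W=cam('wrist'); T,_=pose()
o=T[:3,3]; ux=np.r_[np.cos(YAW),np.sin(YAW),0]; uz=np.r_[0,0,1.]
for off in(.001,.003,.005):   # pivot above TCP
  for a in(0,4,8,11,13,15):
    t=np.radians(a); n=uz*np.cos(t)+ux*np.sin(t); e=ux*np.cos(t)-uz*np.sin(t)
    c=o+uz*off-n*.019
    f=c+e*.074+n*.009; r=c+e*.074; b=c-e*.074+n*.009
    print(off,a,proj(d,W,f).round(1),proj(d,W,b).round(1),'low edge z %.1f x %.1f'%(r[2]*1e3,((r[:2]-C0)@ux[:2])*1e3))
print(proj(d,W,cr(.066,0,.042)))
E
```

```text
t 10.48 cradle TCP mm [-8.6  0.3 56.6] F [ 0.4 -0.6 -3.5] w 0.0194
0.001 0 [321.   99.5] [320.5 362.4] low edge z 38.8 x 65.6
0.001 4 [321.  101.9] [320.6 370. ] low edge z 33.7 x 64.1
0.001 8 [320.9 104.8] [320.6 377.6] low edge z 28.7 x 62.2
0.001 11 [320.8 107.3] [320.7 383.2] low edge z 25.0 x 60.6
0.001 13 [320.8 109.2] [320.7 386.9] low edge z 22.6 x 59.4
0.001 15 [320.8 111.1] [320.8 390.6] low edge z 20.3 x 58.1
0.003 0 [321.1  99.4] [320.6 365. ] low edge z 40.8 x 65.6
0.003 4 [321.  101.7] [320.6 372.8] low edge z 35.7 x 64.1
0.003 8 [320.9 104.7] [320.7 380.5] low edge z 30.7 x 62.2
0.003 11 [320.9 107.3] [320.7 386.3] low edge z 27.0 x 60.6
0.003 13 [320.8 109.1] [320.7 390.1] low edge z 24.6 x 59.4
0.003 15 [320.8 111.1] [320.8 393.8] low edge z 22.3 x 58.1
0.005 0 [321.1  99.2] [320.6 367.7] low edge z 42.8 x 65.6
0.005 4 [321.  101.6] [320.6 375.6] low edge z 37.7 x 64.1
0.005 8 [320.9 104.6] [320.7 383.5] low edge z 32.7 x 62.2
0.005 11 [320.9 107.2] [320.7 389.4] low edge z 29.0 x 60.6
0.005 13 [320.8 109.1] [320.8 393.3] low edge z 26.6 x 59.4
0.005 15 [320.8 111.1] [320.8 397.1] low edge z 24.3 x 58.1
[321.48484987  99.0885751 ]
```

```bash
python3 -m creep '[{"grip":0.012,"xyz":[0.001,0,0],"twist":0},{"grip":0.012,"xyz":[0.002,0,0],"twist":0},{"grip":0.012,"xyz":[0.003,0,0],"twist":0},{"grip":0.012,"xyz":[0.004,0,0],"twist":0},{"grip":0.012,"xyz":[0.004,0,0],"twist":0}]'
python3 -c "
from h import *
incr()"
python3 -m creep '[{"grip":0.012,"xyz":[0.001,0,0],"twist":0},{"grip":0.012,"xyz":[0.002,0,0],"twist":0},{"grip":0.012,"xyz":[0.002,0,0],"twist":0}]'
python3 -c "
from h import *
incr()"
```

```text
clock: 10.95
tcp_pos: [0.6153, -0.2763, 0.0525]
tool_rot: [0.432, 0.56, -0.432, 0.56]
contact_force: [1.1, -0.7, -3.4]
grip_width: 0.0192
t 10.95 cradle TCP mm [-8.3  0.5 52.5] F [ 0.8 -0.9 -3.4] w 0.0192
clock: 11.2
tcp_pos: [0.6153, -0.2763, 0.0506]
tool_rot: [0.432, 0.56, -0.432, 0.56]
contact_force: [0.6, 0.4, -3.1]
grip_width: 0.0195
t 11.2 cradle TCP mm [-8.3  0.4 50.6] F [ 0.7  0.2 -3.1] w 0.0195
```

```bash
python3 -m creep '[{"grip":0.012,"xyz":[0.001,0,0],"twist":0},{"grip":0.012,"xyz":[0.002,0,0],"twist":0},{"grip":0.012,"xyz":[0.002,0,0],"twist":0}]'
python3 -c "
from h import *
incr()"
python3 -m creep '[{"grip":0.012,"xyz":[0.001,0,0],"twist":0},{"grip":0.012,"xyz":[0.0015,0,0],"twist":0},{"grip":0.012,"xyz":[0.0015,0,0],"twist":0}]'
python3 - <<'E'
from h import *
incr(); d,W=cam('wrist'); save(d,'w5.png'); T,_=pose()
im=cv2.resize(d['image'][60:180,170:480],None,fx=2.5,fy=2.5,interpolation=2); cv2.imwrite('pics/w5c.png',im[:,:,::-1])
o=T[:3,3]; ux=np.r_[np.cos(YAW),np.sin(YAW),0]; uz=np.r_[0,0,1.]
for a in(0,2,4,6,8,10):
    t=np.radians(a); n=uz*np.cos(t)+ux*np.sin(t); e=ux*np.cos(t)-uz*np.sin(t); c=o+uz*.003-n*.019
    print(a,proj(d,W,c+e*.074+n*.009).round(1),(c+e*.074)[2],(c-e*.074)[2])
E
```

```text
clock: 11.45
tcp_pos: [0.6153, -0.2763, 0.0485]
tool_rot: [0.432, 0.56, -0.432, 0.56]
contact_force: [0.4, -0.3, -2.3]
grip_width: 0.0195
t 11.45 cradle TCP mm [-8.3  0.4 48.5] F [ 0.3 -0.4 -2.3] w 0.0195
clock: 11.7
tcp_pos: [0.6153, -0.2763, 0.0471]
tool_rot: [0.432, 0.56, -0.432, 0.56]
contact_force: [-0.2, -0.2, -3.3]
grip_width: 0.0193
t 11.7 cradle TCP mm [-8.2  0.4 47.1] F [-0.3 -0.1 -3.3] w 0.0193
0 [321.1  99.6] 0.03123748364605843 0.03123748364605843
2 [321.  100.7] 0.028666495176710535 0.03383162068868068
4 [321. 102.] 0.026121787634056495 0.03644574574818704
6 [321.  103.4] 0.02360646135225488 0.03907667391586759
8 [320.9 105. ] 0.02112358086892375 0.04172119981101343
10 [320.9 106.7] 0.018676171191473634 0.04437610148617932
```

View pics/w5c.png

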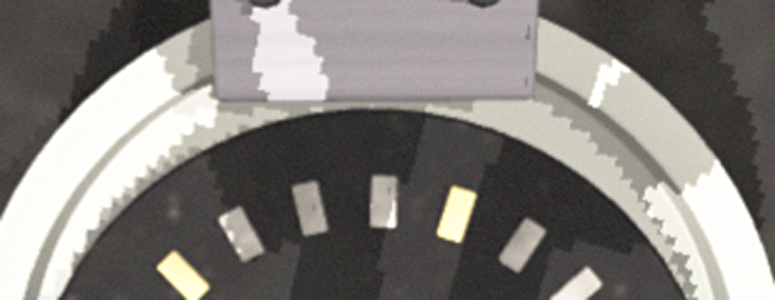

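The front edge is at row 103.2, so the tilt is about 6° with the edge roughly 1 mm above the floor and the rear edge about 39 mm high. That clears both lip and rim, so I slide it under.

```bash
python3 -m creep '[{"grip":0.012,"xyz":[0,0.002,0],"twist":0},{"grip":0.012,"xyz":[0,0.005,0],"twist":0},{"grip":0.012,"xyz":[0,0.008,0],"twist":0},{"grip":0.012,"xyz":[0,0.010,0],"twist":0},{"grip":0.012,"xyz":[0,0.0115,0],"twist":0},{"grip":0.012,"xyz":[0,0.012,0],"twist":0},{"grip":0.012,"xyz":[0,0.012,0],"twist":0}]'
python3 -c "
from h import *
incr()"
```

```text
clock: 12.33
tcp_pos: [0.6271, -0.2732, 0.0472]
tool_rot: [0.432, 0.56, -0.432, 0.56]
contact_force: [-0.3, -0.5, -3.0]
grip_width: 0.0194
t 12.33 cradle TCP mm [ 3.9  0.4 47.2] F [-0.4 -0.4 -3. ] w 0.0194
```

```bash
python3 -m creep '[{"grip":0.012,"xyz":[0.001,0,0],"twist":0},{"grip":0.012,"xyz":[0.002,-0.0005,0],"twist":0},{"grip":0.012,"xyz":[0.003,-0.001,0],"twist":0},{"grip":0.012,"xyz":[0.004,-0.0015,0],"twist":0},{"grip":0.012,"xyz":[0.005,-0.002,0],"twist":0},{"grip":0.012,"xyz":[0.0055,-0.0025,0],"twist":0},{"grip":0.012,"xyz":[0.0055,-0.0025,0],"twist":0}]'
python3 -c "
from h import *
incr()"
python3 -m creep '[{"grip":0.012,"xyz":[0.0005,-0.0,0],"twist":0},{"grip":0.012,"xyz":[0.001,-0.0005,0],"twist":0},{"grip":0.012,"xyz":[0.0015,-0.0005,0],"twist":0},{"grip":0.012,"xyz":[0.0015,-0.0005,0],"twist":0}]'
python3 -c "
from h import *
incr()"
```

```text
clock: 12.92
tcp_pos: [0.6245, -0.274, 0.0417]
tool_rot: [0.432, 0.56, -0.432, 0.56]
contact_force: [-0.8, 0.2, -2.0]
grip_width: 0.0192
t 12.92 cradle TCP mm [ 1.2  0.4 41.7] F [-0.7  0.3 -2. ] w 0.0192
clock: 13.25
tcp_pos: [0.624, -0.2741, 0.0403]
tool_rot: [0.432, 0.56, -0.432, 0.56]
contact_force: [-0.6, -0.0, -1.7]
grip_width: 0.0197
t 13.25 cradle TCP mm [ 0.7  0.3 40.3] F [-0.5  0.1 -1.7] w 0.0197
```

```bash
python3 -m creep '[{"grip":0.012,"xyz":[0.0005,0,0],"twist":0},{"grip":0.012,"xyz":[0.001,0,0],"twist":0},{"grip":0.012,"xyz":[0.0015,0,0],"twist":0},{"grip":0.012,"xyz":[0.0015,0,0],"twist":0}]'
python3 - <<'E'
from h import *
incr(); d,W=cam('wrist'); save(d,'w6.png'); T,_=pose()
print('front level pred',proj(d,W,cr(.0747,0,.033)),'lip edge',proj(d,W,cr(.066,0,.042)))
E
```

```text
clock: 13.58
tcp_pos: [0.6241, -0.2741, 0.0401]
tool_rot: [0.432, 0.56, -0.432, 0.56]
contact_force: [-5.6, 1.9, 7.7]
grip_width: 0.0194
t 13.58 cradle TCP mm [ 0.8  0.3 40.1] F [-5.   3.2  7.7] w 0.0194
front level pred [321.59330626  99.93475883] lip edge [321.74033483 119.89778819]
```

View pics/w6.png

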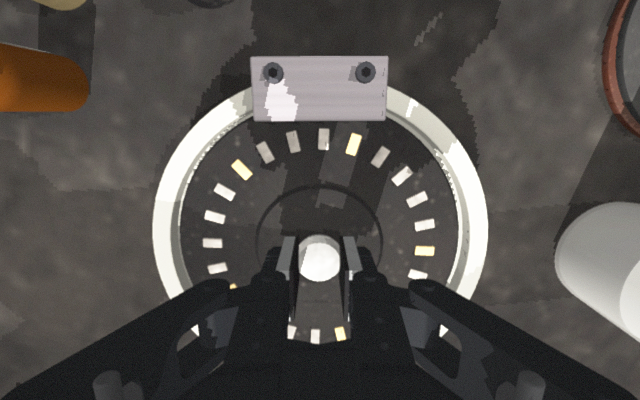

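The plate sits under the lip inside the recess, with the knob at (320,258), the lip edge at row 120 and 7.7 N pressing at the predicted height. Release and rise.

```bash
python3 -m creep '[{"grip":0.06,"xyz":[0,0,0],"twist":0},{"grip":0.06,"xyz":[0,0,0],"twist":0},{"grip":0.06,"xyz":[0,0,0],"twist":0},{"grip":0.06,"xyz":[0,0,0],"twist":0},{"grip":0.06,"xyz":[-0.02,0,0],"twist":0},{"grip":0.06,"xyz":[-0.06,0,0],"twist":0},{"grip":0.06,"xyz":[-0.1,0,0],"twist":0},{"grip":0.06,"xyz":[-0.1,0,0],"twist":0},{"grip":0.06,"xyz":[-0.1,0,0],"twist":0}]'
python3 - <<'E'
from m import *
incr()
def C(p): v=p[:2]-C0; return np.round([1e3*(np.cos(YAW)*v[0]+np.sin(YAW)*v[1]),1e3*(-np.sin(YAW)*v[0]+np.cos(YAW)*v[1])],1)
from scipy.optimize import least_squares
for n in('wrist','scene','top'):
    d,W=cam(n)
    if n=='wrist': save(d,'w7.png')
    p=proj(d,W,cr(0,0,.046))
    try: c,st=blob(d,tuple(int(v) for v in p.round()),25 if n=='wrist' else 12,lambda a:a>140); print(n,'knob pred',p.round(1),c,st,C(atz(d,W,c,.046)))
    except Exception as e: print(n,e)
    if n!='scene':
      for l,z in(('ring_plate',.033),('stud_hole',.04),('lip',.038)):
        r=ctrl.landmark_of(n,l)
        if r: print(l,r[0]['conf'],C(atz(d,W,r[0]['point'],z)))
d,W=cam('top'); print('clip',[ (k['conf'],k['point'],atz(d,W,k['point'],0).round(4)) for k in ctrl.landmark_of('top','clip')+ctrl.landmark_of('top','clip_bow_mid')])
hsv=cv2.cvtColor(d['image'],cv2.COLOR_RGB2HSV); m=((hsv[...,1]>150)&((hsv[...,0]<8)|(hsv[...,0]>172))&(hsv[...,2]>100)).astype(np.uint8); m[:, :200]=0
n,l,st,c=cv2.connectedComponentsWithStats(m); i=1+np.argmax(st[1:,4]); print(st[i],c[i],atz(d,W,c[i],.014))
E
```

```text
clock: 14.38
tcp_pos: [0.625, -0.2746, 0.1414]
tool_rot: [0.432, 0.558, -0.432, 0.562]
contact_force: [-0.7, 0.7, -1.8]
grip_width: 0.0598
t 14.38 cradle TCP mm [  1.5  -0.4 141.4] F [-0.5  0.8 -1.8] w 0.0598
wrist knob pred [318.9 204.2] [317.37463557 202.54956268] [303 189  30  29 686] [1.4 1.2]
ring_plate 0.94 [2.  2.5]
stud_hole 0.94 [-94.7   0.4]
lip 0.84 [66.8  0.3]
scene knob pred [334.9 207.2] [334.        208.7195122] [329 204  11  10  82] [-5.5 -0.6]
top knob pred [320.1 184.7] [315.99700599 182.24850299] [308 173  24  25 334] [6.3 7. ]
ring_plate 0.73 [1.1 9.3]
stud_hole 0.88 [-94.5  -0.9]
clip [(0.55, [270.0, 277.8], array([ 0.4365, -0.1892,  0.    ])), (0.96, [242.4, 271.0], array([ 0.4456, -0.1328,  0.    ]))]
[263 267  17  16 231] [271.05627706 274.62337662] [ 0.44235024 -0.19193939  0.014     ]
```

```bash
python3 - <<'E'
from h import *
go([.442,-.192,.15],np.radians(-3))
E
```

```text
shift [-0.0113 -0.1553 -0.1256] twist [-1.262  1.88 ] q6 0.73
```

```bash
python3 -m creep '[{"grip":0.06,"xyz":[-0.01,-0.014,-0.0114],"twist":-0.12},{"grip":0.06,"xyz":[-0.01,-0.028,-0.0228],"twist":-0.24},{"grip":0.06,"xyz":[-0.01,-0.046,-0.037],"twist":-0.36},{"grip":0.06,"xyz":[-0.01,-0.064,-0.052],"twist":-0.48},{"grip":0.06,"xyz":[-0.01,-0.082,-0.066],"twist":-0.6},{"grip":0.06,"xyz":[-0.01,-0.1,-0.081],"twist":-0.72},{"grip":0.06,"xyz":[-0.01,-0.118,-0.095],"twist":-0.84},{"grip":0.06,"xyz":[-0.01,-0.136,-0.11],"twist":-0.96},{"grip":0.06,"xyz":[-0.01,-0.15,-0.121],"twist":-1.08},{"grip":0.06,"xyz":[-0.01,-0.1553,-0.1256],"twist":-1.2},{"grip":0.06,"xyz":[-0.01,-0.1553,-0.1256],"twist":-1.262},{"grip":0.06,"xyz":[-0.01,-0.1553,-0.1256],"twist":-1.262}]'
cat > clip.py <<'E'
from h import *
def red(d):
    hsv=cv2.cvtColor(d['image'],cv2.COLOR_RGB2HSV); m=((hsv[...,1]>130)&((hsv[...,0]<10)|(hsv[...,0]>170))&(hsv[...,2]>60)).astype(np.uint8)
    n,l,st,c=cv2.connectedComponentsWithStats(m); i=1+np.argmax(st[1:,4]); return (l==i).astype(np.uint8),st[i],c[i]
E
sleep 0; python3 - <<'E'
from clip import *
pose(); cam('wrist'); cam('wrist')
d,W=cam('wrist'); save(d,'w8.png'); T,s=pose(); print(s['clock'],T[:3,3].round(4),s['qpos'].round(2))
m,st,c=red(d); print(st,c,atz(d,W,c,.012).round(4))
h=max(cv2.findContours(m,0,1)[0],key=cv2.contourArea)[:,0]
w=np.array([atz(d,W,p,.016)[:2] for p in h]).astype(np.float32)*1000; print(cv2.minAreaRect(w))
for l,z in(('clip',0),('clip_bow_mid',.0025)):
    for k in ctrl.landmark_of('wrist',l)[:2]: print(l,k['conf'],k['point'],atz(d,W,k['point'],z).round(4))
o=ctrl.outline_of('wrist','clip')
if o: 
  p=np.argwhere(o[0]['pixels'])[:,::-1]; w=np.array([atz(d,W,q,.0025)[:2] for q in p]); print(o[0]['conf'],o[0]['extent'],w.min(0),w.max(0))
E
```

```text
clock: 15.98
tcp_pos: [0.4418, -0.192, 0.1492]
tool_rot: [0.018, 0.707, -0.018, 0.707]
contact_force: [-0.8, -0.6, -0.2]
grip_width: 0.0598
16.1333 [ 0.4422 -0.1922  0.1488] [-0.65  0.3   1.74 -0.    1.1  -0.6 ]
[ 303  170   33   38 1124] [318.82562278 188.42793594] [ 0.4429 -0.1909  0.012 ]
((443.145263671875, -190.3092803955078), (34.524757385253906, 29.23953628540039), 86.87995147705078)
clip 0.63 [317.4, 184.7] [ 0.4416 -0.1901  0.    ]
clip_bow_mid 0.94 [319.6, 123.9] [ 0.4467 -0.1336  0.0025]
clip_bow_mid 0.25 [319.2, 184.8] [ 0.4434 -0.1897  0.0025]
0.74 [296.2, 72.0, 333.1, 218.3] [ 0.42787649 -0.22493305] [ 0.45670981 -0.08969898]
```

View pics/w8.png

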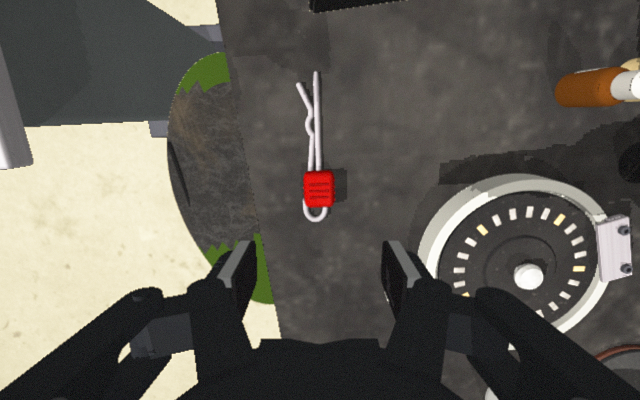

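The clip grip is at (319,188), the leg tip at (317,72) and the sprung leg is on the left. The jaws are square to it, and the loaded plate sits flush in the cradle. Descend and pinch.

```bash
python3 -c "
from h import *
go([.4432,-.191,.006],np.radians(-3.4))"
```

```text
shift [0.1427 0.0012 0.0011] twist [ 0.006 -3.135] q6 -0.6
```

```bash
python3 -m creep '[{"grip":0.06,"xyz":[0.03,0.001,0.001],"twist":0.006},{"grip":0.06,"xyz":[0.065,0.001,0.001],"twist":0.006},{"grip":0.06,"xyz":[0.1,0.001,0.001],"twist":0.006},{"grip":0.06,"xyz":[0.125,0.001,0.001],"twist":0.006},{"grip":0.06,"xyz":[0.138,0.001,0.001],"twist":0.006},{"grip":0.06,"xyz":[0.143,0.001,0.001],"twist":0.006},{"grip":0.02,"xyz":[0.143,0.001,0.001],"twist":0.006},{"grip":0.02,"xyz":[0.143,0.001,0.001],"twist":0.006},{"grip":0.02,"xyz":[0.143,0.001,0.001],"twist":0.006},{"grip":0.02,"xyz":[0.143,0.001,0.001],"twist":0.006},{"grip":0.02,"xyz":[0.143,0.001,0.001],"twist":0.006},{"grip":0.02,"xyz":[0.143,0.001,0.001],"twist":0.006}]' 60
python3 -c "
from h import *
incr()"
```

```text
clock: 17.28
tcp_pos: [0.4438, -0.1916, 0.0072]
tool_rot: [0.02, 0.706, -0.021, 0.708]
contact_force: [-0.6, 0.3, 7.4]
grip_width: 0.0261
t 17.28 cradle TCP mm [-152.7  125.8    7.2] F [-0.5  0.5  7.4] w 0.0261
```

```bash
python3 -m creep '[{"grip":0.02,"xyz":[-0.02,0,0],"twist":0},{"grip":0.02,"xyz":[-0.05,0,0],"twist":0},{"grip":0.02,"xyz":[-0.07,0,0],"twist":0},{"grip":0.02,"xyz":[-0.07,0,0],"twist":0}]'
python3 -c "
from h import *
incr(); go(cr(-.225,0,.0775),YAW+np.pi/2)"
```

```text
clock: 17.62
tcp_pos: [0.4448, -0.1923, 0.08]
tool_rot: [0.019, 0.705, -0.022, 0.709]
contact_force: [0.9, 0.0, -0.5]
grip_width: 0.0262
t 17.62 cradle TCP mm [-151.8  124.9   80. ] F [ 0.8 -0.2 -0.5] w 0.0262
shift [ 0.0029 -0.1414 -0.031 ] twist [ 1.256 -1.885] q6 -0.59
```

```bash
python3 -m creep '[{"grip":0.02,"xyz":[0,-0.014,-0.003],"twist":0.12},{"grip":0.02,"xyz":[0,-0.028,-0.006],"twist":0.24},{"grip":0.02,"xyz":[0,-0.042,-0.009],"twist":0.36},{"grip":0.02,"xyz":[0,-0.056,-0.012],"twist":0.48},{"grip":0.02,"xyz":[0,-0.07,-0.015],"twist":0.6},{"grip":0.02,"xyz":[0,-0.084,-0.018],"twist":0.72},{"grip":0.02,"xyz":[0,-0.098,-0.022],"twist":0.84},{"grip":0.02,"xyz":[0,-0.112,-0.025],"twist":0.96},{"grip":0.02,"xyz":[0,-0.126,-0.028],"twist":1.08},{"grip":0.02,"xyz":[0,-0.1414,-0.031],"twist":1.18},{"grip":0.02,"xyz":[0,-0.1414,-0.031],"twist":1.256},{"grip":0.02,"xyz":[0,-0.1414,-0.031],"twist":1.256}]'
python3 -m creep '[{"grip":0.02,"xyz":[0.015,0,0],"twist":0},{"grip":0.02,"xyz":[0.028,0,0],"twist":0},{"grip":0.02,"xyz":[0.033,0,0],"twist":0},{"grip":0.02,"xyz":[0.033,0,0],"twist":0},{"grip":0.02,"xyz":[0.033,0,0],"twist":0}]'
cat > chk.py <<'E'
from clip import *
import sys
def C(p): v=p[:2]-C0; return np.round([1e3*(np.cos(YAW)*v[0]+np.sin(YAW)*v[1]),1e3*(-np.sin(YAW)*v[0]+np.cos(YAW)*v[1]),1e3*p[2]],1)
incr(); out=sys.argv[1]
obs={}
for n in('wrist','scene','top'):
    d,W=cam(n); save(d,f'{out}_{n}.png')
    for l in('clip_bow_mid','stud_hole'):
        r=ctrl.landmark_of(n,l)
        if r: obs.setdefault(l,[]).append((n,round(r[0]['conf'],2),np.round(r[0]['point'],1),*ray(d,W,r[0]['point'])))
for l,L in obs.items():
    A=np.zeros((3,3)); b=np.zeros(3)
    for n,c,p,o,v in L:
        v=v/np.linalg.norm(v); M=np.eye(3)-np.outer(v,v); A+=M; b+=M@o; print(l,n,c,p,'at z40',C(o+v*(.04-o[2])/v[2]))
    if len(L)>1: print(l,'triang',C(np.linalg.solve(A,b)))
E
python3 chk.py k1
```

```text
clock: 18.62
tcp_pos: [0.4035, -0.3309, 0.0754]
tool_rot: [0.433, 0.559, -0.433, 0.559]
contact_force: [0.3, -0.1, -0.1]
grip_width: 0.0261
clock: 19.03
tcp_pos: [0.404, -0.3303, 0.043]
tool_rot: [0.431, 0.56, -0.431, 0.56]
contact_force: [-0.4, 0.1, -0.4]
grip_width: 0.0264
t 19.03 cradle TCP mm [-226.3    1.8   43. ] F [-0.4  0.2 -0.4] w 0.0264
clip_bow_mid wrist 0.78 [315.2 136. ] at z40 [-168.4    4.5   40. ]
clip_bow_mid scene 0.59 [406.8 256.5] at z40 [ -62.6 -189.2   40. ]
clip_bow_mid top 0.16 [281.3 134.3] at z40 [119.6  58.3  40. ]
clip_bow_mid triang [-54.  -43.6 109. ]
stud_hole scene 0.87 [311.5 235.6] at z40 [-98.5   4.4  40. ]
stud_hole top 0.79 [331.3 232.7] at z40 [-97.1  -4.4  40. ]
stud_hole triang [-100.    -0.9   44.4]
```

```bash
python3 - <<'E'
from clip import *
im=cv2.imread('pics/k1_wrist.png'); g=cv2.cvtColor(im,6)
for r in range(20,216,6):
    row=g[r,270:370]; b=(row>np.median(row)+40) if r>75 else row>120
    x=np.flatnonzero(np.diff(np.r_[0,b.astype(int),0])); print(r,[(270+a,270+z-1) for a,z in zip(x[::2],x[1::2])])
T,_=pose(); W=T@ctrl.get_image('wrist')['T_tool_cam']; 
d=ctrl.get_image('wrist')
for x,y,z in[(-.225,0,.054),(-.168,0,.04),(-.122,0,.04),(-.098,0,.052),(-.107,0,.04)]: print(x,proj(d,W,cr(x,y,z)).round(1))
print('stud top r px',proj(d,W,cr(-.098,.009,.052)),proj(d,W,cr(-.098,-.009,.052)))
E
```

```text
20 [(np.int64(287), np.int64(362))]
26 [(np.int64(289), np.int64(290)), (np.int64(293), np.int64(356))]
32 [(np.int64(294), np.int64(297)), (np.int64(303), np.int64(347))]
38 [(np.int64(307), np.int64(314))]
44 [(np.int64(307), np.int64(315))]
50 [(np.int64(307), np.int64(316))]
56 [(np.int64(273), np.int64(281)), (np.int64(307), np.int64(316))]
62 [(np.int64(273), np.int64(284)), (np.int64(308), np.int64(316))]
68 [(np.int64(276), np.int64(287)), (np.int64(308), np.int64(316))]
74 [(np.int64(279), np.int64(290)), (np.int64(308), np.int64(317))]
80 [(np.int64(281), np.int64(293)), (np.int64(307), np.int64(317))]
86 [(np.int64(284), np.int64(296)), (np.int64(308), np.int64(317))]
92 [(np.int64(287), np.int64(299)), (np.int64(308), np.int64(317))]
98 [(np.int64(290), np.int64(302)), (np.int64(308), np.int64(318))]
104 [(np.int64(293), np.int64(305)), (np.int64(309), np.int64(318))]
110 [(np.int64(297), np.int64(306)), (np.int64(309), np.int64(318))]
116 [(np.int64(297), np.int64(306)), (np.int64(309), np.int64(318))]
122 [(np.int64(295), np.int64(306)), (np.int64(309), np.int64(318))]

[... 445 characters left out ...]
t64(309)), (np.int64(311), np.int64(320))]
176 [(np.int64(300), np.int64(309)), (np.int64(311), np.int64(320))]
182 [(np.int64(300), np.int64(308)), (np.int64(311), np.int64(320))]
188 [(np.int64(299), np.int64(308)), (np.int64(312), np.int64(321))]
194 [(np.int64(300), np.int64(308)), (np.int64(312), np.int64(321))]
200 [(np.int64(299), np.int64(307)), (np.int64(312), np.int64(321))]
206 [(np.int64(299), np.int64(307)), (np.int64(313), np.int64(321))]
212 [(np.int64(299), np.int64(307)), (np.int64(313), np.int64(321))]
-0.225 [324.5 261.9]
-0.168 [324.6 134.7]
-0.122 [325.2  23.6]
-0.098 [326.2 -58.2]
-0.107 [325.4 -17. ]
stud top r px [301.5239153  -58.18603523] [350.87494867 -58.120887  ]
```

```bash
cat > leg.py <<'E'
from clip import *
def C(p): v=p[:2]-C0; return np.r_[1e3*(np.cos(YAW)*v[0]+np.sin(YAW)*v[1]),1e3*(-np.sin(YAW)*v[0]+np.cos(YAW)*v[1])]
def leg(d,W,rows,c0,z):
    g=cv2.cvtColor(d['image'],cv2.COLOR_RGB2GRAY); P=[]
    for r in rows:
        a=g[r,c0-40:c0+40].astype(float); b=a>np.median(a)+40; n,l=cv2.connectedComponents(b.astype(np.uint8)[None]); 
        k=[np.flatnonzero(l[0]==i).mean()+c0-40 for i in range(1,n) if 5<=(l[0]==i).sum()<=13]
        if k: P.append(C(atz(d,W,(max(k),r),z)))
    P=np.array(P); f=np.polyfit(P[:,0],P[:,1],1); return P,f
E
python3 - <<'E'
from leg import *
T,s=pose(); d,W=cam('wrist'); incr()
P,f=leg(d,W,range(44,214,6),313,T[2,3]-.0047); print(P[::5].round(1),'yaw off deg',np.degrees(np.arctan(f[0])),'y at -122',np.polyval(f,-122),'at -225',np.polyval(f,-225))
print('jaw yaw',np.degrees(np.arctan2(T[1,2],T[0,2]))+90-14.7)
E
```

```text
t 19.63 cradle TCP mm [-226.5    1.7   42.8] F [-0.   0.5 -0.6] w 0.026
[[-129.6    6.3]
 [-141.7    5.7]
 [-154.5    5.1]
 [-167.8    4.7]
 [-187.6    4. ]
 [-202.7    3.5]] yaw off deg 1.9901670058195096 y at -122 6.3656087222913795 at -225 2.786467581489428
jaw yaw 0.014520275537567073
```

```bash
python3 -m creep '[{"grip":0.02,"xyz":[-0.03,0,0.0024],"twist":0.035},{"grip":0.02,"xyz":[-0.06,0,0.0024],"twist":0.035},{"grip":0.02,"xyz":[-0.08,0,0.0024],"twist":0.035},{"grip":0.02,"xyz":[-0.08,0,0.0024],"twist":0.035},{"grip":0.02,"xyz":[-0.08,0,0.0024],"twist":0.035},{"grip":0.02,"xyz":[-0.08,0,0.0024],"twist":0.035}]'
python3 - <<'E'
from leg import *
T,s=pose(); d,W=cam('wrist'); incr(); save(d,'k2.png')
P,f=leg(d,W,range(140,214,6),313,T[2,3]-.0047); print(P[::4].round(1),'yaw off deg',np.degrees(np.arctan(f[0])),'at -122',np.polyval(f,-122))
for l,z in(('stud_hole',.04),('lip',.038),('ring_plate',.024),('cell_floor',.024)):
    r=ctrl.landmark_of('wrist',l)
    if r: print(l,r[0]['conf'],np.round(r[0]['point'],1),C(atz(d,W,r[0]['point'],z)).round(1))
p=proj(d,W,cr(-.098,0,.052)); q=proj(d,W,cr(-.098,.009,.052)); print('stud top pred',p,q)
g=cv2.cvtColor(d['image'],cv2.COLOR_RGB2GRAY); x,y=p.astype(int)
a=d['image'][max(y-40,0):y+60,x-60:x+60]; 
wr=cv2.resize(a,None,fx=4,fy=4,interpolation=2)
d2,_=cam('scene'); b=cv2.resize(d2['image'][195:295,215:315],None,fx=3.2,fy=3.2,interpolation=2)
H=max(wr.shape[0],b.shape[0]); pad=lambda i:cv2.copyMakeBorder(i,0,H-i.shape[0],0,0,0)
o=np.hstack([pad(wr),pad(b)]); print(o.shape,(x-60,max(y-40,0))); cv2.imwrite('pics/k2c.png',o[:600,:800,::-1])
E
```

```text
clock: 20.13
tcp_pos: [0.4041, -0.3323, 0.1218]
tool_rot: [0.442, 0.553, -0.441, 0.552]
contact_force: [-0.5, -0.6, -0.4]
grip_width: 0.026
t 20.18 cradle TCP mm [-2.268e+02 -1.000e-01  1.215e+02] F [ 0.1 -0.9 -0.3] w 0.0265
[[-170.8    0.7]
 [-182.     0.8]
 [-193.8    0.8]
 [-206.     0.7]] yaw off deg -0.4263121273959666 at -122 0.346506706799653
stud_hole 0.72 [313.1  15.3] [-97.9   0.1]
lip 0.34 [312.5 136.8] [-175.     3.6]
stud top pred [312.8776867    9.48568127] [298.06011332  10.07112943]
(320, 800, 3) (np.int64(252), 0)
```

```bash
python3 -m creep '[{"grip":0.02,"xyz":[0.03,0,0.0003],"twist":-0.004},{"grip":0.02,"xyz":[0.06,0,0.0003],"twist":-0.004},{"grip":0.02,"xyz":[0.0765,0,0.0003],"twist":-0.004},{"grip":0.02,"xyz":[0.0765,0,0.0003],"twist":-0.004},{"grip":0.02,"xyz":[0.0765,0.005,0.0003],"twist":-0.004},{"grip":0.02,"xyz":[0.0765,0.008,0.0003],"twist":-0.004},{"grip":0.02,"xyz":[0.0765,0.008,0.0003],"twist":-0.004},{"grip":0.02,"xyz":[0.0765,0.008,0.0003],"twist":-0.004}]'
python3 - <<'E'
from leg import *
T,s=pose(); d,W=cam('wrist'); incr()
P,f=leg(d,W,range(44,214,6),318,T[2,3]-.0047); print(P[::6].round(1),'yaw off deg',np.degrees(np.arctan(f[0])),'at -115',np.polyval(f,-115))
d,W=cam('scene'); save(d,'k3s.png')
for z in(.036,.038,.040,.042): print('scene hole',z,proj(d,W,cr(-.098,0,z)).round(1),'tip',proj(d,W,cr(-.117,0,z)).round(1),proj(d,W,cr(-.16,0,z)).round(1))
im=cv2.resize(d['image'][205:265,255:335],None,fx=10,fy=10,interpolation=cv2.INTER_CUBIC)
for z,c in((.038,(0,0,255)),(.040,(0,255,0)),(.042,(255,0,0))):
    for x in(-.160,-.145,-.13):
        p=proj(d,W,cr(x,0,z)); cv2.circle(im,tuple(int(v) for v in ((p-[255,205]+.5)*10)),3,c,-1)
cv2.imwrite('pics/k3c.png',im[:,:,::-1])
E
```

```text
clock: 21.1
tcp_pos: [0.413, -0.3317, 0.0474]
tool_rot: [0.44, 0.553, -0.441, 0.554]
contact_force: [-1.2, -0.2, -1.2]
grip_width: 0.0264
t 21.15 cradle TCP mm [-218.2   -1.7   47.2] F [ 0.2  0.5 -0.1] w 0.0261
[[-125.8   -0.2]
 [-140.7   -0.3]
 [-156.5   -0.4]
 [-179.1   -0.4]
 [-197.2   -0.5]] yaw off deg 0.230972371458885 at -115 -0.2772255345959053
scene hole 0.036 [313.5 237.6] tip [309.  243.2] [298.6 256.4]
scene hole 0.038 [313.5 236.9] tip [309.  242.5] [298.5 255.7]
scene hole 0.04 [313.5 236.1] tip [309.  241.7] [298.5 255. ]
scene hole 0.042 [313.5 235.4] tip [309. 241.] [298.5 254.2]
```

```bash
python3 -c "
from h import *
incr(); T,s=pose(); d=T[:2,3]-C0; c,n=np.cos(YAW),np.sin(YAW); y=-n*d[0]+c*d[1]; x=c*d[0]+n*d[1]
go(cr(x,y+.0004,.0447)); go(cr(x+.03,y+.0004,.0447))"
```

```text
t 21.2 cradle TCP mm [-218.4   -1.6   47. ] F [ 0.  -0.4 -0.5] w 0.0262
shift [ 0.0023 -0.     -0.0004] twist None q6 0.45
shift [ 0.0023  0.03   -0.0013] twist None q6 0.45
```

View pics/k3c.png

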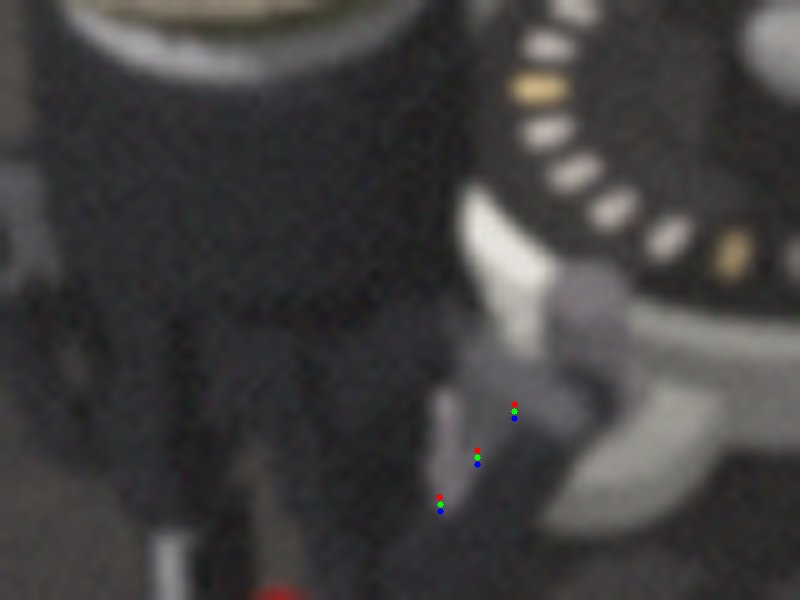

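The gripper hides the leg in this view, so it tells nothing about leg height. From here I rely on force and numeric checks. Lower to hole height and advance gently.

```bash
python3 -m creep '[{"grip":0.02,"xyz":[0.0023,0,-0.0004],"twist":0},{"grip":0.02,"xyz":[0.0023,0,-0.0004],"twist":0},{"grip":0.02,"xyz":[0.0023,0.003,-0.0005],"twist":0},{"grip":0.02,"xyz":[0.0023,0.006,-0.0006],"twist":0},{"grip":0.02,"xyz":[0.0023,0.008,-0.0007],"twist":0},{"grip":0.02,"xyz":[0.0023,0.010,-0.0007],"twist":0},{"grip":0.02,"xyz":[0.0023,0.012,-0.0008],"twist":0},{"grip":0.02,"xyz":[0.0023,0.012,-0.0008],"twist":0}]'
python3 -c "
from h import *
incr()"
```

```text
clock: 21.87
tcp_pos: [0.4242, -0.3277, 0.044]
tool_rot: [0.44, 0.553, -0.44, 0.553]
contact_force: [0.2, -0.1, -0.2]
grip_width: 0.0264
t 21.87 cradle TCP mm [-206.1   -0.8   44. ] F [ 0.2 -0.1 -0.2] w 0.0264
```

```bash
python3 -m creep '[{"grip":0.02,"xyz":[-0.0005,0.003,-0.0001],"twist":0},{"grip":0.02,"xyz":[-0.0005,0.006,-0.0002],"twist":0},{"grip":0.02,"xyz":[-0.0005,0.009,-0.0004],"twist":0},{"grip":0.02,"xyz":[-0.0005,0.011,-0.0005],"twist":0},{"grip":0.02,"xyz":[-0.0005,0.011,-0.0005],"twist":0}]'
python3 - <<'E'
from leg import *
T,s=pose(); d,W=cam('wrist'); incr(); save(d,'k4.png')
P,f=leg(d,W,range(80,214,6),318,T[2,3]-.0047); print(P[::6].round(1),'yaw off deg',np.degrees(np.arctan(f[0])),'at -100',np.polyval(f,-100))
p=proj(d,W,cr(-.098,0,.052)); print('stud pred',p)
g=cv2.cvtColor(d['image'],cv2.COLOR_RGB2GRAY)
for l in('stud_hole','clip_bow_mid'):
    for r in ctrl.landmark_of('wrist',l)[:1]: print(l,r['conf'],np.round(r['point'],1),C(atz(d,W,r['point'],.04)).round(1))
E
```

```text
clock: 22.28
tcp_pos: [0.4349, -0.3247, 0.0445]
tool_rot: [0.44, 0.553, -0.44, 0.553]
contact_force: [-0.3, 0.3, -0.7]
grip_width: 0.026
t 22.33 cradle TCP mm [-195.3   -0.6   44.5] F [ 0.1 -0.4 -0.7] w 0.0262
[[-113.2  -15.1]
 [-136.3    0.8]
 [-159.1    0.6]] yaw off deg -7.857341449066582 at -100 -7.202003689547388
stud pred [312.25971491  37.16751735]
stud_hole 0.87 [313.5  39.5] [-96.4  -0.4]
clip_bow_mid 0.75 [315.  137.8] [-138.1    0.4]
```

```bash
python3 -m creep '[{"grip":0.02,"xyz":[0,0.003,-0.0001],"twist":0},{"grip":0.02,"xyz":[0,0.006,-0.0002],"twist":0},{"grip":0.02,"xyz":[0,0.009,-0.0002],"twist":0},{"grip":0.02,"xyz":[0,0.012,-0.0003],"twist":0},{"grip":0.02,"xyz":[0,0.015,-0.0004],"twist":0},{"grip":0.02,"xyz":[0,0.015,-0.0004],"twist":0}]' 90
python3 - <<'E'
from h import *
incr()
E
```

```text
clock: 22.93
tcp_pos: [0.4492, -0.3204, 0.0442]
tool_rot: [0.44, 0.554, -0.44, 0.553]
contact_force: [0.2, 2.3, -0.6]
grip_width: 0.025
t 22.93 cradle TCP mm [-1.801e+02 -1.000e-01  4.420e+01] F [ 0.8  2.2 -0.6] w 0.025
```

```bash
python3 -m creep '[{"grip":0.02,"xyz":[0,0.002,0.0004],"twist":0},{"grip":0.02,"xyz":[0,0.004,0.0004],"twist":0},{"grip":0.02,"xyz":[0,0.006,0.0004],"twist":0},{"grip":0.02,"xyz":[0,0.008,0.0003],"twist":0},{"grip":0.02,"xyz":[0,0.010,0.0003],"twist":0},{"grip":0.02,"xyz":[0,0.010,0.0003],"twist":0}]'
python3 - <<'E'
from h import *
incr()
E
```

```text
clock: 23.43
tcp_pos: [0.4583, -0.3182, 0.0439]
tool_rot: [0.44, 0.554, -0.44, 0.552]
contact_force: [-2.0, 4.2, -1.8]
grip_width: 0.0251
t 23.43 cradle TCP mm [-170.7   -0.3   43.9] F [-0.8  4.5 -1.8] w 0.0251
```

```bash
python3 -m creep '[{"grip":0.02,"xyz":[-0.0005,0.002,0.0002],"twist":0},{"grip":0.02,"xyz":[-0.0005,0.004,0.0002],"twist":0},{"grip":0.02,"xyz":[-0.0005,0.006,0.0002],"twist":0},{"grip":0.02,"xyz":[-0.0005,0.008,0.0001],"twist":0},{"grip":0.02,"xyz":[-0.0005,0.010,0.0],"twist":0},{"grip":0.02,"xyz":[-0.0005,0.010,0.0],"twist":0}]'
python3 - <<'E'
from leg import *
incr(); d,W=cam('wrist'); T,_=pose()
for l in('stud_hole','clip_bow_mid','clip'):
    for r in ctrl.landmark_of('wrist',l)[:1]: print(l,r['conf'],np.round(r['point'],1),C(atz(d,W,r['point'],.04)).round(1))
m,st,c=red(d); print('red',st,C(atz(d,W,c,T[2,3]+.006)))
E
```

```text
clock: 23.93
tcp_pos: [0.4688, -0.3158, 0.0446]
tool_rot: [0.441, 0.554, -0.44, 0.553]
contact_force: [1.3, 5.6, -1.5]
grip_width: 0.0251
t 23.93 cradle TCP mm [-160.    -0.6   44.6] F [ 2.7  5.1 -1.5] w 0.0251
stud_hole 0.91 [316.2 125.7] [-97.5  -0.3]
clip_bow_mid 0.63 [314.4 135.4] [-101.9    0.7]
clip 0.57 [316.5 247.7] [-158.4    1.5]
red [ 289  222   59   71 3675] [-158.27705515    0.38228131]
```

```bash
python3 -m creep '[{"grip":0.02,"xyz":[0,0.001,0],"twist":0},{"grip":0.02,"xyz":[0,0.002,0],"twist":0},{"grip":0.02,"xyz":[0,0.003,0],"twist":0},{"grip":0.02,"xyz":[0,0.0035,0],"twist":0},{"grip":0.02,"xyz":[0,0.0035,0],"twist":0}]'
python3 - <<'E'
from leg import *
incr(); d,W=cam('wrist'); save(d,'k5.png'); T,_=pose()
for l in('stud_hole','clip_bow_mid','clip'):
    for r in ctrl.landmark_of('wrist',l)[:1]: print(l,r['conf'],np.round(r['point'],1),C(atz(d,W,r['point'],.04)).round(1))
E
```

```text
clock: 24.55
tcp_pos: [0.472, -0.3152, 0.0446]
tool_rot: [0.441, 0.554, -0.44, 0.553]
contact_force: [-0.4, 5.0, -1.0]
grip_width: 0.0251
t 24.55 cradle TCP mm [-156.7   -0.8   44.6] F [ 0.9  4.9 -1. ] w 0.0251
stud_hole 0.89 [315.6 133.5] [-97.8  -0.1]
clip 0.57 [318.8 248.1] [-1.554e+02  1.000e-01]
```

```bash
python3 -m creep '[{"grip":0.02,"xyz":[0,0.0005,-0.0004],"twist":0},{"grip":0.02,"xyz":[0,0.0005,-0.0008],"twist":0},{"grip":0.02,"xyz":[0,0.0005,-0.0008],"twist":0}]'
python3 - <<'E'
from h import *
incr()
E
```

```text
clock: 25.0
tcp_pos: [0.4722, -0.3147, 0.0448]
tool_rot: [0.441, 0.554, -0.44, 0.553]
contact_force: [-1.5, 4.2, -0.8]
grip_width: 0.0246
t 25.0 cradle TCP mm [-156.5   -0.5   44.8] F [-0.4  4.4 -0.8] w 0.0246
```

Axial force is about zero, so the clip is at its rest position. Release and rise.

```bash
python3 -m creep '[{"grip":0.045,"xyz":[0,0,0],"twist":0},{"grip":0.05,"xyz":[0,0,0],"twist":0},{"grip":0.05,"xyz":[0,0,0],"twist":0},{"grip":0.05,"xyz":[0,0,0],"twist":0},{"grip":0.05,"xyz":[-0.02,0,0],"twist":0},{"grip":0.05,"xyz":[-0.06,0,0],"twist":0},{"grip":0.05,"xyz":[-0.1,0,0],"twist":0},{"grip":0.05,"xyz":[-0.12,0,0],"twist":0},{"grip":0.05,"xyz":[-0.12,0,0],"twist":0},{"grip":0.05,"xyz":[-0.12,0,0],"twist":0},{"grip":0.05,"xyz":[-0.12,0,0],"twist":0}]'
python3 - <<'E'
from leg import *
T,_=pose(); d,W=cam('wrist'); save(d,'k6.png'); incr()
for l,z in(('stud_hole',.04),('clip_bow_mid',.04),('clip',.0375),('ring_plate',.024),('lip',.038)):
    for r in ctrl.landmark_of('wrist',l)[:1]: print(l,r['conf'],np.round(r['point'],1),C(atz(d,W,r['point'],z)).round(1))
m,st,c=red(d); print('red',st,C(atz(d,W,c,.05)))
h=max(cv2.findContours(m,0,1)[0],key=cv2.contourArea)[:,0]
print(cv2.minAreaRect(np.array([C(atz(d,W,p,.0535)) for p in h]).astype(np.float32)))
g=cv2.cvtColor(d['image'],6+1); print('pred stud',proj(d,W,cr(-.098,0,.052)).round(),'grip',proj(d,W,cr(-.156,0,.05)).round(),'tip',proj(d,W,cr(-.053,0,.04)).round(),'edge bow mid y',proj(d,W,cr(-.098,.0115,.04)).round(),'flare tip',proj(d,W,cr(-.064,.015,.04)).round())
# bright map of leg/bow region
x0,y0=proj(d,W,cr(-.05,.03,.04)).astype(int); x1,y1=proj(d,W,cr(-.14,-.02,.04)).astype(int); print(x0,y0,x1,y1)
for r in range(min(y0,y1),max(y0,y1),3): print(r,round(C(atz(d,W,((x0+x1)/2,r),.04))[0]),''.join('#' if v>150 else '+' if v>100 else '.' for v in g[r,min(x0,x1):max(x0,x1)]))
E
```

```text
clock: 25.92
tcp_pos: [0.4719, -0.3151, 0.1639]
tool_rot: [0.441, 0.554, -0.441, 0.553]
contact_force: [0.2, 0.1, -1.3]
grip_width: 0.0501
t 25.97 cradle TCP mm [-156.9   -0.6  163.6] F [-0.6  0.4  0. ] w 0.0499
stud_hole 0.79 [317.8 123.8] [-97.5  -0.6]
clip_bow_mid 0.72 [315.8 121. ] [-95.2   0.9]
clip 0.8 [320.5 190.1] [-154.9   -1.2]
red [ 301  172   34   40 1186] [-153.02511757    1.05864483]
((-152.5272216796875, 1.2391796112060547), (32.803062438964844, 27.650577545166016), 1.990508794784546)
pred stud [317. 125.] grip [319. 195.] tip [315.  66.] edge bow mid y [303. 125.] flare tip [297.  82.]
277 63 341 173
63 -50 ###............#######............+............+#######.........
66 -53 #+............##++##+..........+######..........+#######........
69 -55 .............######+...........+#####+...........#######+.......
72 -57 ............+#####+............+####++...........+#######+......
75 -59 ...............................+#####+.............+++..........
78 -62 ...............................+#####+..........................
81 -64 ............++##++.............+#####
[... 1526 characters left out ...]
##############################+...
147 -116 ........................+##############################+........
150 -119 .............................+###################++.............
153 -121 .............................######.######......................
156 -124 .............................#####+.+#####+.....................
159 -127 .............................#####+..#####+.....................
162 -129 .............................#####+..#####+.....................
165 -132 .............................#####+..#####+.....................
168 -134 .............................+###+....####+.....................
171 -137 .............................+++++....+++++.....................
```

```bash
python3 -m creep '[{"grip":0.05,"xyz":[-0.02,0.02,0],"twist":0},{"grip":0.05,"xyz":[-0.03,0.05,0],"twist":0},{"grip":0.05,"xyz":[-0.03,0.06,0],"twist":0},{"grip":0.05,"xyz":[-0.03,0.06,0],"twist":0},{"grip":0.05,"xyz":[-0.03,0.06,0],"twist":0},{"grip":0.05,"xyz":[-0.03,0.06,0],"twist":0}]'
python3 - <<'E'
from leg import *
from m import blob
T,_=pose(); d,W=cam('wrist'); save(d,'k7.png'); incr()
m,st,c=red(d); print('red',st,C(atz(d,W,c,.05)))
for l,z in(('stud_hole',.04),('clip_bow_mid',.04),('clip',.0375),('ring_plate',.024)):
    for r in ctrl.landmark_of('wrist',l)[:1]: print(l,round(r['conf'],2),C(atz(d,W,r['point'],z)).round(1))
p=proj(d,W,cr(.001,0,.046)); c,st=blob(d,tuple(int(v) for v in p.round()),20,lambda a:a>140); print('knob',C(atz(d,W,c,.046)).round(1),st)
d,W=cam('top'); save(d,'t9.png')
for l in('loupe','weight_0','dropper_0','bottle_left_1'):
    for r in ctrl.landmark_of('top',l)[:1]: print(l,round(r['conf'],2),np.round(r['point']),atz(d,W,r['point'],0).round(3))
d,W=cam('scene')
for l,z in(('clip',.0375),('clip_bow_mid',.04),('stud_hole',.04)):
    for r in ctrl.landmark_of('scene',l)[:1]: print('scene',l,round(r['conf'],2),C(atz(d,W,r['point'],z)).round(1))
E
```

```text
clock: 26.72
tcp_pos: [0.53, -0.3019, 0.1943]
tool_rot: [0.441, 0.554, -0.441, 0.553]
contact_force: [0.0, 0.7, -0.6]
grip_width: 0.0502
t 26.77 cradle TCP mm [-97.4  -2.8 194.5] F [0.1 0.3 1. ] w 0.05
red [303 224  30  33 862] [-150.58255283    0.81276072]
clip_bow_mid 0.8 [-97.5   2.5]
clip 0.89 [-148.9    1.2]
knob [0.9 1.2] [299  63  27  29 619]
loupe 0.93 [282. 132.] [ 0.743 -0.185  0.   ]
weight_0 0.78 [247. 141.] [ 0.718 -0.113  0.   ]
dropper_0 0.61 [244. 166.] [ 0.664 -0.113  0.   ]
bottle_left_1 0.63 [407. 180.] [ 0.66  -0.455  0.   ]
scene clip 0.79 [-177.9   -6.8]
scene clip_bow_mid 0.82 [-1.046e+02 -1.000e-01]
scene stud_hole 0.79 [-109.1    4.4]
```

```bash
python3 - <<'E'
from leg import *
A=np.zeros((3,3)); b=np.zeros(3)
for n in('wrist','scene','top'):
    d,W=cam(n)
    if n=='top': continue
    m,st,c=red(d) if n=='wrist' else (None,None,None)
    if n=='scene':
        hsv=cv2.cvtColor(d['image'],cv2.COLOR_RGB2HSV); q=proj(d,W,cr(-.156,0,.04)).astype(int)
        M=((hsv[...,1]>130)&((hsv[...,0]<10)|(hsv[...,0]>170))&(hsv[...,2]>60)); k=np.zeros_like(M); k[q[1]-30:q[1]+30,q[0]-30:q[0]+30]=1
        ys,xs=np.nonzero(M&k); c=np.array([xs.mean(),ys.mean()]); print('scene red',c,len(xs),'pred',q)
    o,v=ray(d,W,c); v/=np.linalg.norm(v); Q=np.eye(3)-np.outer(v,v); A+=Q; b+=Q@o
p=np.linalg.solve(A,b); print('grip centre',C(p).round(1),p[2])
print(ctrl.job_done())
E
```

```text
scene red [298.07423581 256.89082969] 229 pred [299 253]
grip centre [-158.4    1.6] 0.03233708248017079
the job is handed in; nothing more can be done
None
```

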